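Shut and latch the slide case on its anti-vibration platform

TASK

Shut the lid of the slide case that floats on the sprung platform, then swing its hasp forward over the staple and press the red tab down until it snaps under the brass spring nose and stays fully down. The case gives under your push, so press steadily, but do not strike or force it (stay below 50 N); leave everything else on the bench standing where it is.

Things in the scene. Friction and masses are not known exactly. Their poses are not given: they have to be found in the camera images.
- platform: fixed dark steel base plate, 260 x 300 x 14 mm, of an anti-vibration platform. Origin: centre of its underside, on the table; z up, +x towards the far side of the case (lid hinge), y along the case's width. Above it, on soft springs, floats an aluminium plate carrying the white slide case (210 deep x 260 wide; front face at x = -105 mm)
- deck (a point): centre of the case's flat white front deck (x = -105 to -35 mm in the platform's frame), on its top, 130 mm above the table when unloaded. The whole case moves only straight up and down: past the first 2 N it sinks 13 mm for each 10 N of downward push, at most 23 mm (bottomed at about 19 N), and rises again when let go
- lid (a joint): blue lid, 139 deep x 260 wide x 10 mm thick, hinge line along y at x = +105 mm in the platform's frame, 120 mm above the table (level of the shut lid's underside). 0 = shut, its top level with the deck; grows as the front edge rises; rad. Stiff hinge: it stays where left; about 7 N down at the front edge moves it
- lid_pad_left (a point): centre of the white 28 mm finger spot on the lid's top, 122 mm from the hinge line (17 mm behind the front edge) and 85 mm to the +y side of the middle; moves with the lid
- lid_pad_right (a point): the same spot 85 mm to the -y side
- hasp_hinge (a point): middle of the hasp's hinge axis (along y), on the lid's front edge; with the lid shut and the case unloaded 137 mm above the table at x = -29 mm in the platform's frame; moves with the lid
- hasp (a joint): angle of the hasp to the lid, rad: 0 = fully down in its catch, level over the deck, pointing from its hinge to -x; 1.57 = standing up; more = leaning back over the lid. Flat steel plate 36 wide x 4 mm thick reaching 96 mm from its axis, with a window; the outer 33 mm is a red tab with a lip at the end, 4 mm proud of its upper face. Stiff hinge (under 2 N at the tab): stays at any angle
- hasp_tab (a point): middle of the red tab's upper face (up when closed; facing the lid when leaning back), 77 mm from the hinge axis; moves with the hasp. Closed and unloaded 139 mm above the table. 12 to 16 N pushed down here snaps the hasp past the spring nose; as the case sinks meanwhile, the tab must be followed well below that height
- nose (a point): brass spring nose, a 6 mm round bar along y, on the -x side of the steel staple (16 x 12 mm, 17 mm high, 39 to 55 mm from the hasp's axis) on the deck. The staple passes through the hasp's window and the nose catches the window's outer cross bar, 62 mm from the axis. Merely lowered, the hasp rests on the nose at about 0.14 rad; pressed past it, it stays at 0
- oil_bottle: small amber glass dropper bottle, black cap, 38 mm across, 75 mm tall, standing about 0.2 m beside the case; bystander. Origin at the centre of its underside
- dish: closed clear glass dish, 76 mm across, 16 mm tall, about 0.2 m from the case on its other side; bystander. Origin at the centre of its underside
- stain_jar: green glass jar, white cap, 56 mm across, 85 mm tall; bystander. Origin at the centre of its underside
- pen_pot: black pen pot with pens, 72 mm across, 140 mm tall with the pens; bystander. Origin at the centre of its underside
- cactus: little cactus in a terracotta pot, 66 mm across, 118 mm tall; bystander. Origin at the centre of its underside
- mouse: black computer mouse, 100 x 58 x 30 mm; bystander. Origin at the centre of its underside
- slide_box: flat cardboard box, 85 x 160 x 32 mm; bystander. Origin at the centre of its underside

How it is judged (in metres and radians):
On the way, in this order (a step that is already met when the one before it is completed fails the run):
1. the lid is shut while the hasp is still up (value of joint lid below 0.025 rad and value of joint hasp above 0.4 rad), for 0.2 s.
2. the hasp is down past the spring nose, with the lid shut (value of joint lid below 0.025 rad and value of joint hasp below 0.05 rad), for 0.2 s.
At the end, for the whole second after the job is handed in: The lid is shut (within 0.025 rad) and the hasp lies fully down in its catch (within 0.05 rad), at rest (all of step 2 and velocity of joint hasp between -0.1 and 0.1 rad/s); the robot touches nothing.
It fails at once if the case, its lid or its hasp is pushed or struck with 50 N or more (contact force between platform and the fingers above 50 N or contact force between platform and the arm above 50 N).
It fails at once if a bystander is moved by more than 40 mm or tipped over (distance of any of oil_bottle, dish, stain_jar, pen_pot, cactus, mouse, slide_box from where it was at the start of the episode above 0.04 m or angle between any of oil_bottle, dish, stain_jar, pen_pot, cactus, mouse, slide_box's own z axis and vertical above 0.5 rad).
It also fails if it takes over 42 s, if anything falls off the work surface, if the arm or the gripper's body presses on something with over 40 N, if the wrist force passes 120 N, or if a joint passes its speed limit or range.

ROBOT

A 6-joint arm with a two-finger parallel gripper is mounted at the origin on the work surface. World frame = base frame: x ahead of the robot, y to its left, z up, the work surface at z = 0. Lengths are in m, angles in degrees, forces in N, time in s.
With the tool pointing down it reaches from about 0.25 to 0.725 m from the base axis. Payload 9.7 kg.
Tool frame: the origin (TCP) lies midway between the tips of the shut fingers; the grasp point (between the pads) lies 19 mm behind it (grip_point_offset is the distance from the TCP to the grasp point, in m); y points along the fingers, z is the direction in which the jaws open and shut, and the axes are right-handed (so a half turn about y gives the same grasp; the last joint's range is limited). The gripper opens to 85 mm and grips with 20 to 120 N. Pads are 22 mm wide; open, the fingers measure 114 mm over their backs; the gripper's body (76 mm by 85 mm) begins 54 mm behind the grasp point. The pads swing forward as they close: fully open they stand 13 mm farther back than shut.
Start: joints at [-71.333, 4.979, 10.078, 95.1, 0, 90], TCP at [0.176, -0.521, 0.231] pointing down, gripper open.
Joint ranges: [-179.16, 179.16], [-48.56, 103.87], [-65.8, 70.77], [-126.05, 130.52], [-82.76, 87.17], [-180, 180]. Speed limits (degrees/s): [127.2, 127.2, 147.25, 180, 180, 180].

INTERFACE

Orientations are given as [roll, pitch, yaw] about the fixed x, y, z axes, in that order (R = Rz(yaw) Ry(pitch) Rx(roll)).
In Python, from workcell import get_obs, camera, job_done, grip_point_offset gives the robot as it stands.
- The arm moves only by the tool move_arm, never from a script. Its argument "deltas" is a list that holds one entry, the list of rows, each a list of 4 numbers: the shift along the tool's x, y, z in m, then the turn about the tool's y in degrees. A call has 1 to 5 rows; each row is the pose to reach, as a shift and turn from the pose commanded when the call began, along the tool's axes at that moment; what a row does not reach only later rows make up. A row lasts 1/10 s, in which the tool goes at most 50 mm and 8.59 degrees, less where a joint would pass 70% of its speed; a pose out of reach is approached as far as the arm can. A call with a gripper value outside its range is refused whole. "claw" is the finger opening in m, from 0 to 0.0854, set as the call begins (left out, the last holds). The fingers move at their own pace and stop on an object; "newtons" is the grip in N (left out, the last holds). Time passes only in rows, so rows that repeat a pose let the fingers close. It gives the time, the measured TCP pose, the force and the opening at its end, in the units of the state.
- get_obs(): the state, without advancing time (a new reading comes with each control period).
- camera(name): name is "scene" or "top" or "wrist"; returns a dict with "color" (384x512x3 uint8, blue, green, red), "range_z" (384x512 float32, m along the optical axis (not along the pixel's ray), 0 where there is no reading), "fx", "fy", "cx", "cy" (pixels), "k1" (the pictures are not rectified: a ray, as slopes to the right and down, at radius r is drawn at 1 + k1 r^2 times it, then the intrinsics apply), "T" (4x4, takes a point from camera to world coordinates). Camera axes: x right, y down, z forward; pixel columns grow to the right and rows downward; lengths in m; the calibration is good to about 2 mm. A picture is of the moment at which its call begins.
- job_done(): hands the job in, once; it reports no verdict.
The state is a dict: "time": time; "q": joint angles; "qd": joint speeds; "joint_efforts": joint torques, N m; "ee_pos": TCP position; "tcp_rot": TCP orientation; "wrist_force": force on the tool from outside, world axes, zero at the start; "torque": the same for the moment, N m; "opening": finger opening in m.
Only numpy, scipy, OpenCV 4.12 (cv2) and the standard library are available. Lean on these libraries where they do the work, as an engineer would, in place of code of your own. Each camera call takes 0.05 s, during which the arm holds its last target. There are 200 camera calls.

## Working session

There is one attempt and no reset: what is moved stays moved. The work goes in short steps, Python scripts to look and compute and a tool call to move; the robot and the scene stay as the last step left them, time stands still between calls to the robot, and variables do not carry over. Pictures are saved under pics/ and viewed, about 8 in all and at most 12, crops included, and the job is handed in when it is done.

Besides the shell and the picture viewer there is one more tool, called as a command line: name --argument value ..., lists and objects as JSON in quotes. move_arm: Moves the arm, as the interface text tells. Its arguments: {"type":"object","properties":{"deltas":{"type":"array"},"claw":{"type":"number"},"newtons":{"type":"number"}},"required":["deltas"]}

```bash
ls; mkdir -p pics; cat > h.py <<'E'
import numpy as np, cv2, pickle
from workcell import get_obs, camera, job_done, grip_point_offset
def snap(n,f):
    c=camera(n); pickle.dump(c,open(f'pics/{f}.pkl','wb')); cv2.imwrite(f'pics/{f}.png',c['color']); return c
def load(f): return pickle.load(open(f'pics/{f}.pkl','rb'))
def cloud(c):
    h,w=c['range_z'].shape; u,v=np.meshgrid(np.arange(w),np.arange(h))
    K=np.array([[c['fx'],0,c['cx']],[0,c['fy'],c['cy']],[0,0,1.]])
    p=cv2.undistortPoints(np.stack([u,v],-1).reshape(-1,1,2).astype(float),K,np.array([c['k1'],0,0,0.])).reshape(h,w,2)
    # cv2 model: x'' = x(1+k1 r^2), same
    z=c['range_z'][...,None]; P=np.concatenate([p*z,z],-1)
    return P@c['T'][:3,:3].T+c['T'][:3,3]
E
python3 - <<'E'
from h import *
a=snap('scene','s0'); b=snap('top','t0')
cv2.imwrite('pics/both.png',cv2.resize(np.vstack([a['color'],b['color']]),(400,600)) )
print(get_obs(), grip_point_offset)
E
```

```text
pics
{'time': 0.1, 'q': array([-7.13324781e+01,  5.00793987e+00,  1.00389998e+01,  9.50995013e+01,
       -1.96252287e-04,  9.00009670e+01]), 'qd': array([-0.15706681, -0.01394931, -0.03520385, -0.01379927,  0.01703423,
       -0.10179824]), 'joint_efforts': array([ 7.45552347e-05, -5.21559584e+01,  4.65652728e+01,  1.59810641e-02,
        5.61921070e-05,  1.14170007e-05]), 'ee_pos': array([ 0.17597518, -0.52087135,  0.2306541 ]), 'tcp_rot': array([-9.00684414e+01, -1.97407197e-04, -1.61333445e+02]), 'wrist_force': array([-0.75219149,  0.23086246, -0.35277285]), 'torque': array([-0.01340884, -0.01247766, -0.04153347]), 'opening': 0.0853412484345057} 0.0187
```

View pics/s0.png

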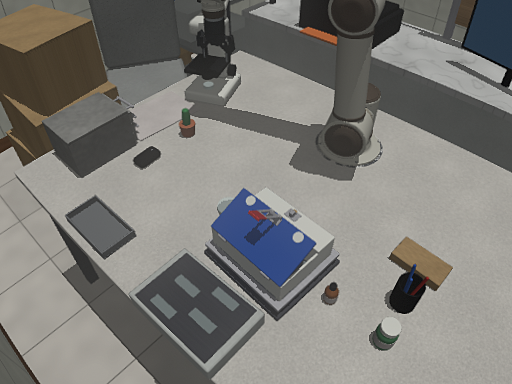

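View pics/t0.png

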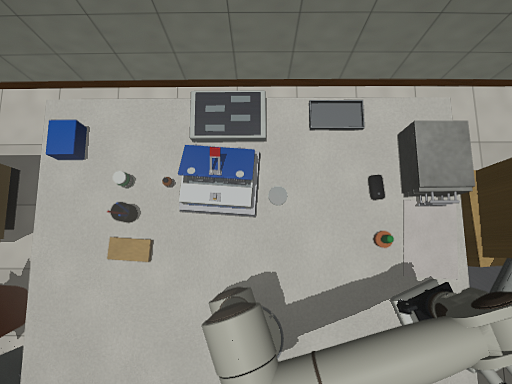

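Top view: the case is at about (217,180), lid (blue) raised with pads at (183,170) and (247,174), hasp with red tab at (215,152) leaning back over the lid, staple at (215,197), bottle (168,182), dish (278,196). Now I'll measure.

```bash
python3 - <<'E'
from h import *
for f in ['t0','s0']:
    c=load(f); P=cloud(c); hsv=cv2.cvtColor(c['color'],cv2.COLOR_BGR2HSV); H,S,V=[hsv[...,i].astype(int) for i in range(3)]
    print(f,c['fx'],c['k1'],c['T'][:3,3])
    near=(P[...,0]>.25)&(P[...,0]<.9)&(abs(P[...,1])<.3)&(c['range_z']>0)
    blue=near&(H>105)&(H<130)&(S>120)&(P[...,2]>.1)
    red=near&((H<8)|(H>172))&(S>150)&(P[...,2]>.12)
    q=P[blue]; m=q.mean(0); U,s,Vt=np.linalg.svd(q-m,full_matrices=False); print('blue',len(q),m,Vt[2],s[2]/len(q)**.5, q.min(0),q.max(0))
    q=P[red]; print('red',len(q),q.mean(0),q.min(0),q.max(0)); 
    deck=near&(S<50)&(V>150)&(abs(P[...,2]-.13)<.006)
    q=P[deck]; r=cv2.minAreaRect((q[:,:2]*1000).astype(np.float32)); print('deck',len(q),q.mean(0),r)
    if f=='t0':
        for n,(u,v) in dict(padL=(183,170),padR=(247,174),staple=(215,197),bottle=(168,182),dish=(278,196),c1=(185,147),c2=(257,150),c3=(255,176),c4=(181,176)).items(): print(n,P[v,u])
a=load('t0')['color'][135:225,160:300]; cv2.imwrite('pics/c0.png',cv2.resize(a,None,fx=5.5,fy=5.5,interpolation=2))
E
```

```text
t0 350.984060898581 -0.024448388745417132 [ 0.32792064 -0.0298792   1.37620126]
blue 1834 [0.63789305 0.10674785 0.16072128] [-0.43316595  0.03281178 -0.90071674] 0.0033680183485207058 [ 0.56776069 -0.02425187  0.1225915 ] [0.70971645 0.24082834 0.24926145]
red 85 [0.65194014 0.10744645 0.2444528 ] [0.64002232 0.09112251 0.23363357] [0.66591193 0.1230794  0.25501542]
deck 1275 [0.52488898 0.11739777 0.12983405] ((524.8809814453125, 117.35093688964844), (258.71075439453125, 69.22469329833984), 85.43021392822266)
padL [0.60259383 0.22321978 0.18322282]
padR [5.86321287e-01 1.44395271e-04 1.86672620e-01]
staple [0.51191393 0.11425759 0.14972385]
bottle [0.58608923 0.30778298 0.05091552]
dish [ 0.53450311 -0.11692749  0.01654648]
c1 [0.70008589 0.22869652 0.13485132]
c2 [ 0.72640085 -0.03581372 -0.00087058]
c3 [ 0.60776012 -0.02726505  0.05091599]
c4 [0.61918185 0.26836447 0.00477536]
s0 396.26009723005654 -0.13328744875390514 [1.11486281 0.51076014 0.96434125]
blue 4127 [0.6490751  0.11919198 0.15649621] [ 0.43415279 -0.03420206  0.90018975] 0.0017043919067499162 [ 0.57226593 -0.02575683  0.1266647 ] [0.71157248 0.24085078 0.19194041]
red 15 [0.65863431 0.10171882 0.24728015] [0.64206391 0.08877423 0.2367843 ] [0.6672724  0.12432475 0.25137238]
deck 1174 [0.51953444 0.13031015 0.13031328] ((591.4574584960938, 111.12579345703125), (259.343505859375, 201.83718872070312), 86.08827209472656)
```

View pics/c0.png

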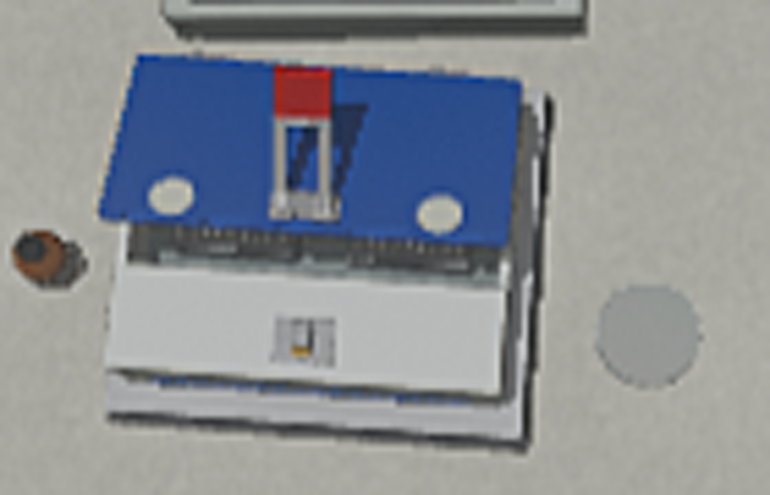

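move_arm --deltas '[[[-0.19,-0.03,-0.13,8],[-0.19,-0.03,-0.13,8],[-0.19,-0.03,-0.13,8],[-0.19,-0.03,-0.13,8],[-0.19,-0.03,-0.13,8]]]' --claw 0 --newtons 30

```text
time: 0.6
ee_pos: [0.3156, -0.3347, 0.2617]
tcp_rot: [-90.0, 0.0, -169.3]
wrist_force: [-0.1, -0.8, 0.4]
opening: 0.0121
```

move_arm --deltas '[[[-0.17,0,-0.155,15.24],[-0.17,0,-0.155,15.24],[-0.17,0,-0.155,15.24],[-0.17,0,-0.155,15.24],[-0.17,0,-0.155,15.24]]]'

```text
time: 1.1
ee_pos: [0.4537, -0.1511, 0.2611]
tcp_rot: [-90.0, -0.0, 175.5]
wrist_force: [-0.2, -0.5, -0.3]
opening: -0.0001
```

move_arm --deltas '[[[-0.12,0.03,-0.188,0],[-0.12,0.03,-0.188,0],[-0.12,0.03,-0.188,0],[-0.12,0.03,-0.188,0],[-0.12,0.03,-0.188,0]]]'

```text
time: 1.6
ee_pos: [0.5877, -0.0063, 0.2297]
tcp_rot: [-91.5, -0.1, 178.7]
wrist_force: [-1.5, 0.4, -0.1]
opening: -0.0
```

```bash
python3 - <<'E'
from h import *
a=snap('wrist','w1'); b=snap('top','t1'); print(get_obs()['ee_pos'])
c=cv2.resize(b['color'][130:230,150:290],(537,384),interpolation=2)
cv2.imwrite('pics/v1.png',cv2.resize(np.hstack([a['color'],c]),(800,292)))
E
```

```text
[ 0.58758355 -0.006789    0.22902787]
```

View pics/v1.png

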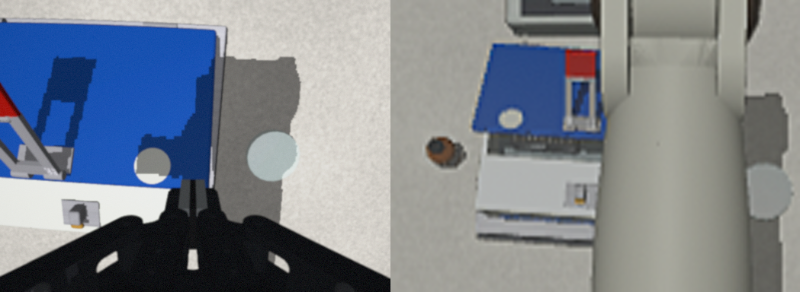

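The wrist view shows the fingertips at (192,185), still short of the right pad at (152,166). I'll hold for two rows to see if it settles.

move_arm --deltas '[[[0,0,0,0],[0,0,0,0]]]'

```text
time: 1.9
ee_pos: [0.586, -0.0089, 0.2316]
tcp_rot: [-91.4, -0.0, 178.5]
wrist_force: [-0.4, -0.6, 0.4]
opening: -0.0001
```

```bash
python3 -c "
from h import *
o=get_obs();print(o['q'],o['ee_pos'],o['tcp_rot'])"
```

```text
[ -1.55760033  10.09577854  15.76935958  95.71253597   1.40390974
 179.94319024] [ 0.58601219 -0.00894962  0.23159306] [-9.14039477e+01 -3.75630455e-02  1.78499192e+02]
```

Joint 6 is at its 180° limit, so I'll use the equivalent grasp half a turn back (yaw −4.57°).

move_arm --deltas '[[[0,0,0,-8.5],[0,0,0,-17],[0,0,0,-25.5],[0,0,0,-34],[0,0,0,-42.5]]]'

```text
time: 2.4
ee_pos: [0.5859, -0.0092, 0.2321]
tcp_rot: [-91.0, 1.0, -138.7]
wrist_force: [-0.2, 0.0, 0.1]
opening: 0.0002
```

move_arm --deltas '[[[0,0,0,-8.5],[0,0,0,-17],[0,0,0,-25.5],[0,0,0,-34],[0,0,0,-42.5]]]'

```text
time: 2.9
ee_pos: [0.586, -0.0093, 0.2321]
tcp_rot: [-90.1, 1.4, -96.2]
wrist_force: [-0.1, -0.2, -0.7]
opening: -0.0002
```

move_arm --deltas '[[[0,0,0,-8.5],[0,0,0,-17],[0,0,0,-25.5],[0,0,0,-34],[0,0,0,-42.5]]]'

```text
time: 3.4
ee_pos: [0.586, -0.0093, 0.2321]
tcp_rot: [-89.1, 1.1, -53.7]
wrist_force: [1.2, -0.2, -0.5]
opening: -0.0
```

move_arm --deltas '[[[0,0,0,-8.5],[0,0,0,-17],[0,0,0,-25.5],[0,0,0,-34],[0,0,0,-42.5]]]'

```text
time: 3.9
ee_pos: [0.586, -0.0093, 0.2321]
tcp_rot: [-88.6, 0.2, -11.2]
wrist_force: [0.5, -0.7, 0.4]
opening: -0.0002
```

```bash
python3 -c "
from h import *
o=get_obs();print(o['time'],o['q'],o['ee_pos'],o['tcp_rot'])"
```

```text
3.9 [-1.59099176 10.03599031 15.76117406 95.70296999  1.40859428  9.59339821] [ 0.58595538 -0.00926641  0.2321319 ] [-88.60739582   0.21282319 -11.18153038]
```

move_arm --deltas '[[[-0.006,0.015,0.036,-6.6],[-0.006,0.032,0.036,-6.6],[-0.006,0.032,0.036,-6.6]]]'

```text
time: 4.2
ee_pos: [0.5866, 0.0287, 0.1988]
tcp_rot: [-88.6, 0.3, -4.9]
wrist_force: [-0.8, 0.2, 0.7]
opening: -0.0
```

```bash
python3 - <<'E'
from h import *
a=snap('wrist','w2'); o=get_obs(); print(o['ee_pos'],o['tcp_rot'],o['wrist_force'])
P=cloud(a); c=a['color']; hsv=cv2.cvtColor(c,cv2.COLOR_BGR2HSV).astype(int)
w=(hsv[...,1]<60)&(hsv[...,2]>130)&(P[...,2]>.165)&(P[...,2]<.2)
n,l,s,ce=cv2.connectedComponentsWithStats(w.astype(np.uint8))
for i in range(1,n):
    if s[i,4]>150: print(s[i],ce[i],P[l==i].mean(0))
cv2.imwrite('pics/w2.png',c)
E
```

```text
[0.58689506 0.02835468 0.20007798] [-88.60631171   0.18162705  -4.90398395] [0.12245794 0.38775513 0.14448674]
[ 388  230   82   27 1421] [428.78395496 241.60380014] [0.58938217 0.11102685 0.19764613]
```

View pics/w2.png

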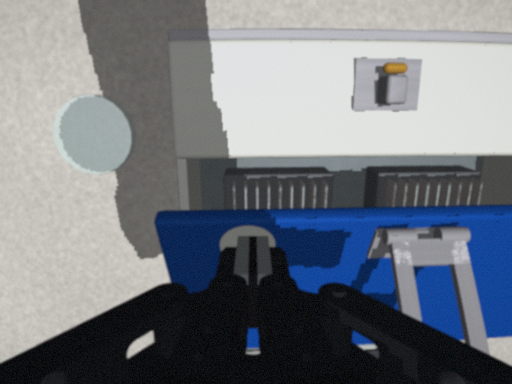

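The picture shows the shut fingers over the right pad at (250,240), with the hasp plate clear to the right at (430,240). Now I'll press the lid down gently.

move_arm --deltas '[[[0,0.006,0,0],[0,0.01,0,0],[0,0.014,0,0],[-0.001,0.019,0,0],[-0.003,0.024,0,0]]]'

```text
time: 4.75
ee_pos: [0.5857, 0.029, 0.1771]
tcp_rot: [-88.6, -0.0, -4.9]
wrist_force: [2.0, -3.1, 6.6]
opening: -0.0002
```

move_arm --deltas '[[[-0.002,0.006,0,0],[-0.005,0.012,0,0],[-0.007,0.018,0,0],[-0.009,0.024,0,0],[-0.01,0.03,0,0]]]'

```text
time: 5.25
ee_pos: [0.5749, 0.0305, 0.1471]
tcp_rot: [-88.6, 0.0, -4.9]
wrist_force: [-2.8, -2.9, 6.8]
opening: -0.0002
```

move_arm --deltas '[[[-0.001,0.006,0,0],[-0.0015,0.012,0,0],[-0.002,0.018,0,0],[-0.002,0.023,0,0],[-0.002,0.027,0,0]]]'

```text
time: 5.75
ee_pos: [0.5725, 0.0315, 0.1201]
tcp_rot: [-88.6, 0.1, -4.9]
wrist_force: [-6.1, -3.3, 12.1]
opening: -0.0001
```

move_arm --deltas '[[[0,0.003,0,0],[0,0.005,0,0],[0,0.005,0,0]]]'

```text
time: 6.05
ee_pos: [0.5725, 0.0315, 0.1156]
tcp_rot: [-88.6, 0.1, -4.9]
wrist_force: [-6.2, -3.1, 12.9]
opening: -0.0002
```

move_arm --deltas '[[[0,-0.02,0,0],[0,-0.06,0,0],[0,-0.105,0,0],[0.01,-0.14,0,0],[0.03,-0.15,0,0]]]'

```text
time: 6.55
ee_pos: [0.6033, 0.0258, 0.2697]
tcp_rot: [-88.5, -0.3, -4.9]
wrist_force: [1.1, -0.2, 0.4]
opening: 0.0001
```

```bash
python3 - <<'E'
from h import *
a=snap('wrist','w3'); o=get_obs(); print(o['time'],o['ee_pos'],o['tcp_rot'])
P=cloud(a); c=a['color']; hsv=cv2.cvtColor(c,cv2.COLOR_BGR2HSV).astype(int)
b=(hsv[...,0]>105)&(hsv[...,0]<130)&(hsv[...,1]>120)&(P[...,2]>.1)&(P[...,2]<.2)
q=P[b]; m=np.median(q,0);U,s,V=np.linalg.svd(q-q.mean(0),full_matrices=False); print(m,V[2],q[:,2].min(),q[:,2].max())
r=((hsv[...,0]<8)|(hsv[...,0]>172))&(hsv[...,1]>150)&(P[...,2]>.14); q=P[r]; print(len(q),q.mean(0) if len(q) else 0,q.min(0),q.max(0))
cv2.imwrite('pics/w3.png',c)
E
```

```text
6.6 [0.60590642 0.02556628 0.26772645] [-88.55200082  -0.23454626  -4.87687776]
[0.62561729 0.09499848 0.12975608] [-4.52520289e-05  7.81288312e-04  9.99999694e-01] 0.1227753681355897 0.18433606970567162
2320 [0.60412994 0.10656026 0.21540881] [ 0.53339921 -0.02419926  0.19369782] [0.61650718 0.12741818 0.41168515]
```

View pics/w3.png

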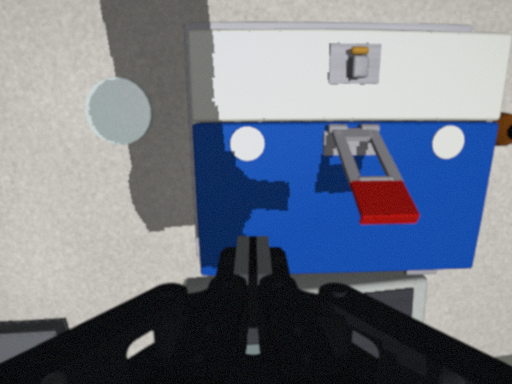

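The picture shows the lid shut and level (z = 0.130), and the hasp still up with its red tab at (383,200). Next I'll go behind the tab.

move_arm --deltas '[[[0.03,0,0.04,0],[0.034,0,0.084,0],[0.034,0.01,0.084,0],[0.034,0.045,0.084,0],[0.034,0.073,0.084,0]]]'

```text
time: 7.1
ee_pos: [0.6435, 0.1087, 0.1911]
tcp_rot: [-88.6, 0.2, -4.8]
wrist_force: [-1.0, -0.5, -0.2]
opening: -0.0003
```

move_arm --deltas '[[[-0.012,0,0,0],[-0.024,-0.002,0,0],[-0.037,-0.006,0,0],[-0.05,-0.011,0,0],[-0.065,-0.016,0,0]]]'

```text
time: 7.6
ee_pos: [0.5783, 0.1133, 0.2086]
tcp_rot: [-88.6, 0.2, -4.9]
wrist_force: [1.4, -0.3, -0.2]
opening: 0.0001
```

move_arm --deltas '[[[-0.013,0.001,0,0],[-0.025,0.002,0,0],[-0.037,0.005,0,0],[-0.046,0.009,0,0],[-0.054,0.015,0,0]]]'

```text
time: 8.1
ee_pos: [0.5246, 0.1182, 0.1941]
tcp_rot: [-88.6, 0.1, -4.9]
wrist_force: [0.6, -1.3, 0.6]
opening: -0.0002
```

move_arm --deltas '[[[-0.006,0.005,0,0],[-0.011,0.009,0,0],[-0.016,0.014,0,0]]]'

```text
time: 8.4
ee_pos: [0.5089, 0.1202, 0.1801]
tcp_rot: [-88.6, 0.1, -4.9]
wrist_force: [1.4, -0.8, -1.0]
opening: 0.0001
```

```bash
python3 - <<'E'
from h import *
a=snap('wrist','w4'); b=snap('scene','s4'); o=get_obs(); print(o['time'],o['ee_pos'],o['wrist_force'])
cv2.imwrite('pics/v4.png',np.hstack([cv2.resize(a['color'],(400,300)),cv2.resize(b['color'][165:285,200:360],(400,300),interpolation=2)]))
E
```

```text
8.5 [0.50846858 0.12028542 0.1797589 ] [-0.21515391  0.91588049  0.01484544]
```

View pics/v4.png

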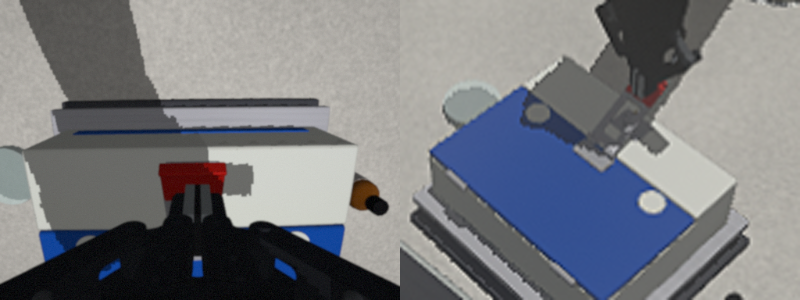

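The picture shows the fingertips on the red tab at about (200,190) in the wrist view. The hasp has swung forward and the lid is shut. I'll keep following it down.

move_arm --deltas '[[[-0.005,0.006,0,0],[-0.009,0.012,0,0],[-0.013,0.018,0,0],[-0.016,0.023,0,0],[-0.018,0.028,0,0]]]'

```text
time: 9.0
ee_pos: [0.4909, 0.1226, 0.152]
tcp_rot: [-88.6, 0.1, -4.8]
wrist_force: [0.7, -0.3, 1.2]
opening: -0.0001
```

move_arm --deltas '[[[0,0.003,0,0],[-0.001,0.006,0,0],[-0.001,0.009,0,0],[-0.001,0.012,0,0]]]'

```text
time: 9.4
ee_pos: [0.4906, 0.1228, 0.1414]
tcp_rot: [-88.6, 0.0, -4.9]
wrist_force: [-2.2, -2.1, 9.9]
opening: -0.0001
```

move_arm --deltas '[[[0,0.002,0,0],[0,0.004,0,0],[0,0.006,0,0]]]'

```text
time: 9.7
ee_pos: [0.4906, 0.1229, 0.1359]
tcp_rot: [-88.6, 0.0, -4.9]
wrist_force: [-4.2, -3.2, 13.5]
opening: 0.0002
```

move_arm --deltas '[[[0,0.002,0,0],[0,0.004,0,0],[0,0.004,0,0]]]'

```text
time: 10.0
ee_pos: [0.4905, 0.1229, 0.132]
tcp_rot: [-88.6, 0.0, -4.9]
wrist_force: [-4.7, -3.5, 13.9]
opening: 0.0001
```

move_arm --deltas '[[[0,0.002,0,0],[0,0.004,0,0],[0,0.006,0,0]]]'

```text
time: 10.3
ee_pos: [0.4906, 0.1233, 0.1258]
tcp_rot: [-88.6, 0.0, -4.9]
wrist_force: [-3.2, -2.4, 14.8]
opening: 0.0
```

move_arm --deltas '[[[0,0.002,0,0],[0,0.004,0,0],[0,0.004,0,0]]]'

```text
time: 10.6
ee_pos: [0.4906, 0.1233, 0.1219]
tcp_rot: [-88.6, 0.0, -4.9]
wrist_force: [-4.4, -1.9, 14.1]
opening: 0.0005
```

move_arm --deltas '[[[0,0.002,0,0],[0,0.004,0,0],[0,0.005,0,0],[0,0.005,0,0]]]'

```text
time: 11.0
ee_pos: [0.4906, 0.1233, 0.1174]
tcp_rot: [-88.6, 0.0, -4.9]
wrist_force: [-5.9, -2.8, 17.8]
opening: 0.0002
```

move_arm --deltas '[[[0,-0.008,0,0],[0,-0.02,0,0],[0,-0.045,0,0],[-0.02,-0.085,0,0],[-0.06,-0.13,0,0]]]'

```text
time: 11.5
ee_pos: [0.4372, 0.1249, 0.2386]
tcp_rot: [-88.6, 0.2, -4.9]
wrist_force: [-0.6, 0.3, 1.4]
opening: -0.0003
```

move_arm --deltas '[[[-0.04,-0.02,0,0],[-0.06,-0.02,0,0],[-0.06,-0.02,0,0],[-0.06,-0.02,0,0]]]'

```text
time: 11.9
ee_pos: [0.3777, 0.1297, 0.2582]
tcp_rot: [-88.6, 0.1, -4.8]
wrist_force: [-0.3, 0.4, -0.5]
opening: 0.0001
```

```bash
python3 - <<'E'
from h import *
a=snap('wrist','w5'); b=snap('scene','s5'); t=snap('top','t5'); o=get_obs(); print(o['time'],o['ee_pos'],o['wrist_force'])
for n,c in (('w',a),('s',b)):
    P=cloud(c); hsv=cv2.cvtColor(c['color'],cv2.COLOR_BGR2HSV).astype(int)
    r=((hsv[...,0]<8)|(hsv[...,0]>172))&(hsv[...,1]>150)&(abs(P[...,2]-.14)<.03)&(P[...,0]>.4)&(P[...,0]<.6)&(abs(P[...,1]-.12)<.04); q=P[r]
    if len(q)>5: print(n,len(q),np.median(q,0),np.percentile(q[:,2],[5,95]), np.polyfit(q[:,0],q[:,2],1))
    bl=(hsv[...,0]>105)&(hsv[...,0]<130)&(hsv[...,1]>120)&(abs(P[...,2]-.13)<.03)&(P[...,0]<.75); q=P[bl]
    if len(q)>5: print('lid',len(q),np.median(q,0),np.polyfit(q[:,0],q[:,2],1))
cv2.imwrite('pics/v5.png',np.hstack([cv2.resize(a['color'],(400,300)),cv2.resize(b['color'][165:315,200:400],(400,300),interpolation=2)]))
E
```

```text
12.05 [0.37800659 0.12953678 0.25742865] [ 0.01196516  0.04993738 -1.04188523]
s 24 [0.4923151  0.12442709 0.13822467] [0.13628706 0.13988871] [0.01060375 0.13295874]
lid 3951 [0.63999278 0.12402361 0.13027089] [0.0116968  0.12270857]
```

View pics/v5.png

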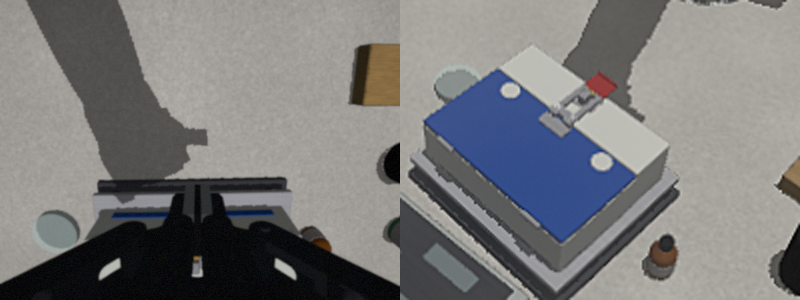

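The scene view shows the lid shut and the hasp flat over the deck, with the red tab at (600,85). The tab measures z = 0.138 with almost no slope; resting on the nose it would be about 0.150. The bottle and dish are where they were.

```bash
python3 -c "
from h import *
print(job_done())"
```

```text
the job is handed in; nothing more can be done
None
```

The case is shut and latched, and I handed the job in at about 12 s of the 42 s allowed. I closed the lid by pressing the right finger spot, with at most about 13 N downward at the readings. I then swung the hasp forward from behind and pressed the red tab, with at most about 18 N downward, until it snapped under the nose.

**Last checks, after backing the arm off:**
- **Hasp:** the tab is level at z ≈ 0.138 m; expected 0.139 m latched, about 0.150 m if only resting on the nose. This rests on 24 pixels from the scene camera, because the gripper hid the tab from the wrist camera.
- **Lid:** its top is at z = 0.130 m, which is the shut level. The fitted slope was about 0.01 rad, within the 0.025 rad limit.
- **Arm:** the wrist force was about 1 N or less, and the gripper was clear of everything.
- **Bystanders:** the bottle and dish were still in place in the last pictures. I didn't measure the other items again, but the arm felt no contact with them.

**Disagreement along the way:** my first approach ran joint 6 into its 180° limit. I turned the gripper half a turn to the equivalent pose. It then worked with a harmless 1.4° tilt.

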